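# Zero the coating gauge and hold it on the pipe's measuring spot

### The arm

A 6-joint arm with a two-finger parallel gripper is mounted at the origin on the work surface; the furniture and walls round the work are solid. World frame = base frame: x ahead of the robot, y to its left, z up, the work surface at z = 0. Lengths are in m, angles in rad, forces in N, time in s.
With the tool pointing down it reaches from about 0.375 to 0.9 m from the base axis. Payload 3.1 kg.
Tool frame: the origin (TCP) lies between the finger pads; the fingertips stand robot.tip_extent ahead of it and the grasp point (between the pads) lies 3 mm ahead of it (robot.tip_extent is the distance from the TCP to the fingertips, in m); z points along the fingers, x is the direction in which the jaws open and shut, and the axes are right-handed (so a half turn about z gives the same grasp; the last joint's range is limited). The gripper opens to 87 mm and grips with 3 to 60 N. Pads are 19 mm wide; open, the fingers measure 117 mm over their backs; the gripper's body (75 mm by 190 mm) begins 51 mm behind the grasp point.
Start: joints at [-1.312, 0.527, 1.433, -0, 1.181, -0.178], TCP at [0.265, -0.566, 0.245] pointing down, gripper open.
Joint ranges: [-3.08, 3.08], [-0.75, 2.2], [0.22, 2.44], [-1.43, 4.57], [0, 2.65], [-2.85, 2.85]. Speed limits (rad/s): [2.79, 2.79, 3.14, 3.14, 3.14, 3.14].

### API

Orientations are given as a unit quaternion [x, y, z, w].
In Python, from rig import robot, cams gives the robot as it stands.
- The arm moves only by the tool carry_out, never from a script. Its argument "steps" is a list of rows, each a list of 3 entries, a list of its own where there are three numbers: the shift along the world's x, y, z in cm, then the turn about the world's z in degrees, then the closure, from 0 (fully open) to 1 (shut). In form: [[[dx, dy, dz], spin, fingers], ...]. A call has 1 to 10 rows; each row shifts and turns the pose as measured when the row begins; what a row does not reach is not made up. A row lasts 1/10 s, in which the tool goes at most 50 mm and 8.59 degrees, less where a joint would pass 70% of its speed; a pose out of reach is approached as far as the arm can. A call with a gripper value outside its range is refused whole. The fingers move at their own pace and stop on an object; "squeeze" is the grip in N (left out, the last holds). Time passes only in rows, so rows that do not move let the fingers close. It gives the time, the measured TCP pose, the force and the opening at its end, in the units of the state.
- robot.get_obs(): the state, without advancing time (a new reading comes with each control period).
- cams.camera(name): name is "scene" or "top" or "wrist"; returns a dict with "pixels" (480x640x3 uint8, red, green, blue), "fx", "fy", "cx", "cy" (pixels), "k1" (the pictures are not rectified: a ray, as slopes to the right and down, at radius r is drawn at 1 + k1 r^2 times it, then the intrinsics apply), "eye" and "rotation" of the camera in the world. Camera axes: x right, y up, looking along -z (the intrinsics and any distortion apply to the point x, -y, -z); pixel columns grow to the right and rows downward; lengths in m; the calibration is good to about 2 mm. A picture is of the moment at which its call begins. There is no depth.
- robot.hand_in(): hands the job in, once; it reports no verdict.
The state is a dict: "time": time; "q": joint angles; "joint_velocities": joint speeds; "joint_torque": joint torques, N m; "position": TCP position; "tool_rot": TCP orientation; "ft_force": force on the tool from outside, world axes, zero at the start; "moment": the same for the moment, N m; "grip_width": finger opening in m.
Only numpy, scipy, OpenCV 4.12 (cv2) and the standard library are available. Lean on these libraries where they do the work, as an engineer would, in place of code of your own. Each camera call takes 0.05 s, during which the arm holds its last target. There are 200 camera calls.

### The job

Take the pen-shaped coating gauge out of the wooden stand and zero it: hold it upright for a good second with its sprung nose lightly pressed on the middle of the bare steel disc. Then take the reading: hold the gauge square to the pipe's surface with its nose inside the drawn ring, centred, sprung about half-way in but not pushed hard, and finish while holding it there. Leave the pipe as it lies, and the marker and the bearing where they are.

Things in the scene. Friction and masses are not known exactly. Their poses are not given: they have to be found in the camera images.
- gauge_grip (a point): Grip centre of the coating gauge, a round pen-shaped dark grey ribbed tool, 138 mm long, 0.15 kg, standing nose down in one hole of the stand. On its axis, 100 mm above the nose tip; z is the axis, nose to top end. The grip is 30 mm in diameter, from 36 mm below this point to 38 mm above it (flat top end). Barrel and nose hang 58 mm deep in the hole: lift straight up.
- gauge_tip (a point): Centre of the flat end (9 mm in diameter) of the gauge's sprung nose; z is the gauge's axis, towards its top end.
- nose (a joint): How far the sprung nose is pushed into the barrel: 0 out, 0.008 m fully in. The spring gives about 1.6 N at the start and 6.8 N at 8 mm (0.65 N a mm); beyond that the gauge is rigid.
- gauge: The coating gauge as a whole. Origin on its axis at the underside of the rubber collar (36 mm in diameter, 6 mm thick) that rests on the stand's top: 42 mm below the grip's centre, 58 mm above the tip. Below it a metal barrel, 20 mm in diameter, 40 mm long, then the nose, 13 mm in diameter, 18 mm long.
- stand: Instrument stand screwed to the bench: a light wooden block 80 (x) x 206 (y) x 70 mm high, origin at the centre of its underside. Two upright holes, 24 mm in diameter and 62 mm deep, at y = +68 mm and y = 0 on its centre line; one holds the gauge, the other the marker. The steel disc lies on the top at y = -66 mm.
- zero_disc: Bare steel disc for zeroing, 45 mm in diameter and 6 mm thick, lying flat on the stand's top, fixed. Origin at the centre of its underside; its upper face is 6 mm higher.
- pipe: Grey painted pipe, 89 mm in diameter and 220 mm long with black end caps, lying level in two steel V-supports; x is its axis, the origin is the middle of the axis, 82 mm above the bench. It is heavy and does not turn under light forces.
- spot (a point): Centre dot of the ring (32 mm in diameter, thin white line) drawn on the pipe's upper side, on the surface. z points straight out of the surface (it leans 15 to 33 degrees from the vertical, sideways), x along the pipe.
- marker: White and black marker pen, 17 mm thick and 135 mm long, standing loosely in the stand's other hole, 75 mm of it above the stand. Origin at its lower end, z along the pen, upwards. Leave it.
- bearing: Ball bearing, 52 mm in diameter, 15 mm thick, lying flat between stand and pipe. Origin at the centre of its underside. Leave it.
Not all that is in view belongs to the job. What is shaped like the gauge but orange or yellow is not meant.

How it is judged:
On the way:
1. the gauge is held upright (within 10 degrees) with its nose on the steel disc, within 15 mm of its centre, pressed in by more than 2 mm with 2 to 15 N, for 0.6 s (contact force between gauge and zero_disc between 2 and 15 N and value of joint nose above 0.002 m and contact force between the fingers and gauge above 3 N and horizontal distance between gauge_tip and zero_disc below 0.015 m and angle between gauge_tip's own z axis and vertical below 0.175 rad), for 0.6 s.
At the end, for the whole second after the job is handed in: The gauge is in the fingers, off the stand and at rest, its nose within 9.5 mm of the ring's centre dot, its axis within 10 degrees of square to the pipe, the nose sprung in more than 2 mm, pushing 2 to 15 N; the fingers are off the pipe, which has not turned (under 6 mm) (contact force between gauge and pipe between 2 and 15 N and value of joint nose above 0.002 m and contact force between the fingers and gauge above 3 N and contact force between gauge and stand below 0.2 N and distance between gauge_tip and spot below 0.0095 m and angle between the z axis of gauge_tip and the z axis of spot, either way round below 0.175 rad and contact force between the fingers and pipe below 0.2 N and linear speed of gauge below 0.02 m/s and distance of spot from where it was at the start of the episode below 0.006 m); the arm keeps its last pose, push and grip.
It fails at once if the gauge is pressed on the pipe or the steel disc with more than 25 N (contact force between gauge and pipe above 25 N or contact force between gauge and zero_disc above 25 N).
It fails at once if the pipe is turned, its spot moving more than 6 mm (distance of spot from where it was at the start of the episode above 0.006 m).
It fails at once if the marker or the bearing is moved by more than 30 mm (distance of any of marker, bearing from where it was at the start of the episode above 0.03 m).
It also fails if it takes over 48 s, if anything falls off the work surface, if the arm or the gripper's body presses on something with over 40 N, if the wrist force passes 120 N, or if a joint passes its speed limit or range.

## Working session

There is one attempt and no reset: what is moved stays moved. The work goes in short steps, Python scripts to look and compute and a tool call to move; the robot and the scene stay as the last step left them, time stands still between calls to the robot, and variables do not carry over. Pictures are saved under pics/ and viewed, about 8 in all and at most 12, crops included, and the job is handed in when it is done.

Besides the shell and the picture viewer there is one more tool, called after "Request:" as name(argument=value, ...) on one line, values as JSON. carry_out: Moves the arm, as the interface text tells. Its arguments: {"type":"object","properties":{"steps":{"type":"array"},"squeeze":{"type":"number"}},"required":["steps"]}

```bash
mkdir -p pics; ls
cat > h.py <<'E'
import numpy as np, cv2
from rig import robot, cams
def K(c): return np.array([[c['fx'],0,c['cx']],[0,c['fy'],c['cy']],[0,0,1.]])
def ray(c,uv):
    d=np.array([c['k1'],0,0,0,0])
    p=cv2.undistortPoints(np.array(uv,float).reshape(-1,1,2),K(c),d).reshape(-1,2)
    v=np.c_[p[:,0],-p[:,1],-np.ones(len(p))]@np.array(c['rotation']).T
    return np.array(c['eye']),v/np.linalg.norm(v,axis=1)[:,None]
def onz(c,uv,z):
    e,v=ray(c,uv); return e+v*((z-e[2])/v[:,2])[:,None]
def proj(c,P):
    q=(np.array(P,float).reshape(-1,3)-c['eye'])@np.array(c['rotation']); x=q[:,0]/-q[:,2]; y=-q[:,1]/-q[:,2]
    f=1+c['k1']*(x*x+y*y); return np.c_[c['fx']*x*f+c['cx'],c['fy']*y*f+c['cy']]
def snap(n,f):
    c=cams.camera(n); c['rotation']=np.array(c['rotation']).reshape(3,3); cv2.imwrite('pics/%s.png'%f,c['pixels'][:,:,::-1]); 
    import pickle; pickle.dump(c,open(f+'.pkl','wb')); return c
def load(f):
    import pickle; return pickle.load(open(f+'.pkl','rb'))
E
python3 - <<'E'
from h import *
for n in ('scene','top'):
    c=snap(n,n+'0'); print(n,c['eye'],c['rotation'].round(3).tolist(),c['fx'],c['k1'])
print(robot.tip_extent, robot.get_obs())
E
```

```text
picsTraceback (most recent call last):
  File "<stdin>", line 3, in <module>
  File "h.py", line 15, in snap
    c=cams.camera(n); c['rotation']=np.array(c['rotation']).reshape(3,3); cv2.imwrite('pics/%s.png'%f,c['pixels'][:,:,::-1]);
                                    ~~~~~~~~~~~~~~~~~~~~~~~~~~~~~~~^^^^^
ValueError: cannot reshape array of size 4 into shape (3,3)
```

Rotation is a quaternion.

```bash
sed -i "s/np.array(c\['rotation'\]).reshape(3,3)/Rotation.from_quat(c['rotation']).as_matrix()/; s/^import numpy as np, cv2/&\nfrom scipy.spatial.transform import Rotation/" h.py
python3 - <<'E'
from h import *
for n in ('scene','top'):
    c=snap(n,n+'0'); print(n,c['eye'],c['rotation'].round(3).tolist(),c['fx'],c['k1'])
print(robot.tip_extent, robot.get_obs())
E
```

```text
scene [0.05293788 0.73265618 0.74543162] [[-0.902, 0.289, -0.322], [-0.432, -0.589, 0.683], [0.008, 0.755, 0.656]] 465.30718369658166 0.005849779073413431
top [0.24429747 0.07226756 1.22126741] [[0.009, 0.996, -0.089], [-1.0, 0.009, 0.003], [0.003, 0.089, 0.996]] 520.2214371889081 -0.15579936806134795
0.022 {'time': 0.15, 'q': array([-1.31152046e+00,  5.28292439e-01,  1.43358791e+00, -2.29980092e-05,
        1.18138868e+00, -1.78528916e-01]), 'joint_velocities': array([ 3.97687294e-04, -2.38870008e-03, -4.11629100e-03, -4.53689011e-04,
       -1.64115467e-05,  1.24825647e-03]), 'joint_torque': array([ 4.34572894e-04, -4.40429342e+01, -1.76842868e+01,  6.32405165e-02,
        5.52321947e-02, -1.10786543e-04]), 'position': array([ 0.26484106, -0.56554578,  0.24377831]), 'tool_rot': array([ 8.43788847e-01, -5.36674649e-01, -6.23339400e-04, -5.60467361e-04]), 'ft_force': array([ 0.74177202, -0.81143611, -0.2906245 ]), 'moment': array([-0.02673006,  0.00100733,  0.02351078]), 'grip_width': 0.08729726379970944}
```

View pics/scene0.png

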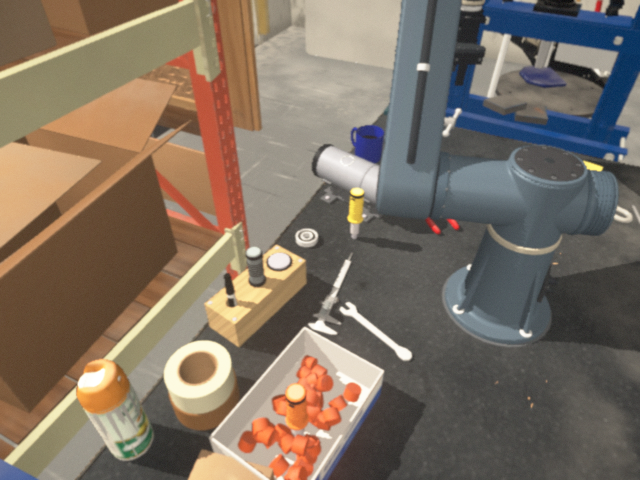

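View pics/top0.png

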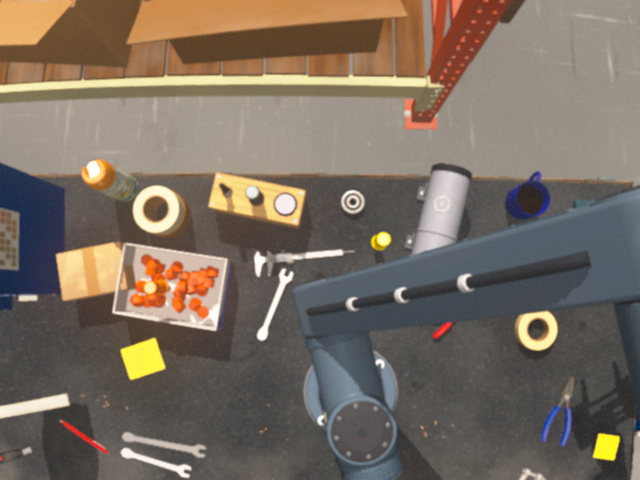

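Run:
```python
from h import *
c=load('top0'); im=c['pixels'][:,:,::-1]
s=load('scene0'); js=s['pixels'][:,:,::-1]
a=cv2.resize(im[165:235,200:310],None,fx=5,fy=5,interpolation=cv2.INTER_CUBIC)
b=cv2.resize(im[155:265,400:480],None,fx=5,fy=5,interpolation=cv2.INTER_CUBIC)[:,:400]
d=cv2.resize(js[230:350,200:310],None,fx=3,fy=3); 
out=np.zeros((600,800,3),np.uint8); out[:350,:400]=a[:,:400] if 0 else cv2.resize(a,(400,255))[:255].shape and 0 
out[:255,:400]=cv2.resize(a,(400,255)); out[:550,400:]=b; out[255:255+340,:312]=cv2.resize(d,(312,340)); cv2.imwrite('pics/crop1.png',out)
print(onz(c,[[285,204]],.076),onz(c,[[254,192]],.17),'ring',onz(c,[[442,203]],.12),'bearing',onz(c,[[352,202]],.01))
print('pipe ends',onz(c,[[453,168],[430,250]],.082), 'rail',onz(c,[[250,83]],.1),'edge',onz(c,[[250,176]],0))
e1,v1=ray(c,[[254,189]]);e2,v2=ray(s,[[253.5,250]])
A=np.c_[v1[0],-v2[0]];t=np.linalg.lstsq(A,e2-e1,rcond=None)[0];print('gauge top',e1+v1[0]*t[0],e2+v2[0]*t[1])
```

```text
[[0.42547617 0.15461119 0.076     ]] [[0.43505984 0.2120691  0.17      ]] ring [[ 0.42455367 -0.18695549  0.12      ]] bearing [[0.44218094 0.00157369 0.01      ]]
pipe ends [[ 0.5112126  -0.22273924  0.082     ]
 [ 0.32529293 -0.16751794  0.082     ]] rail [[0.69894747 0.23785527 0.1       ]] edge [[0.50475831 0.24529736 0.        ]]
gauge top [0.44530043 0.21505589 0.1487353 ] [0.44143521 0.21327161 0.14777338]
```

View pics/crop1.png

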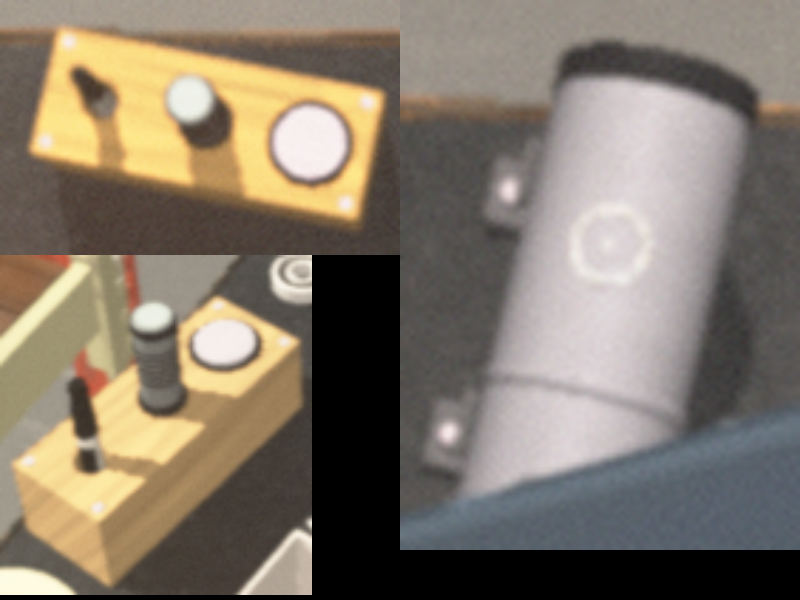

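Request:
carry_out(steps=[[[1.5,4,1.4],6,0],[[1.5,4,1.4],6,0],[[1.5,4,1.4],6,0],[[1.5,4,1.4],6,0],[[1.5,4,1.4],6,0],[[1.5,4,1.4],6,0],[[1.5,4,1.4],6,0],[[1.5,4,1.4],6,0],[[0,0,0],0,0]])

```text
time: 1.05
position: [0.3848, -0.2334, 0.3553]
tool_rot: [0.991, -0.132, -0.002, -0.002]
ft_force: [-0.3, -0.3, 0.3]
grip_width: 0.0873
```

Run:
```python
from h import *
c=snap('wrist','w1'); t=snap('top','top1'); o=robot.get_obs(); print(o['position'],o['time'],Rotation.from_quat(o['tool_rot']).as_matrix().round(3).tolist(),o['ft_force']); print(c['eye'],c['rotation'].round(3).tolist(),c['fx'],c['k1'])
```

```text
[ 0.38381414 -0.23684706  0.35394333] 1.15 [[0.964, -0.267, -0.006], [-0.267, -0.964, 0.004], [-0.007, -0.002, -1.0]] [ 0.44035218  0.12776349 -0.81183818]
[ 0.40765247 -0.15560375  0.49525081] [[0.965, 0.249, 0.08], [-0.261, 0.925, 0.275], [-0.006, -0.286, 0.958]] 349.5589507409754 -0.060146310818225544
```

View pics/w1.png

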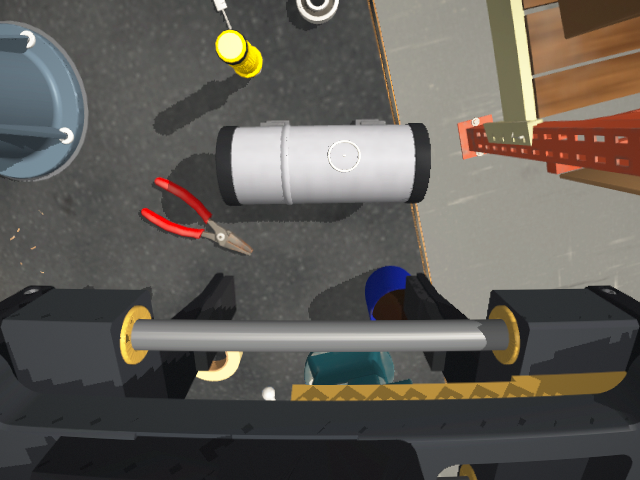

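```bash
cat > pipe.py <<'E'
from h import *
def pipe(c,dot,cols,rows):
    g=cv2.cvtColor(c['pixels'],cv2.COLOR_RGB2GRAY).astype(int)
    T=[];B=[]
    for u in cols:
        col=g[rows[0]:rows[1],u]; m=np.where(col>120)[0]
        m=max(np.split(m,np.where(np.diff(m)>3)[0]+1),key=len); T.append((u,rows[0]+m[0]-.5)); B.append((u,rows[0]+m[-1]+.5))
    P=[]
    n=[]
    for L in (T,B):
        L=np.array(L); p=np.polyfit(L[:,0],L[:,1],1); p=np.polyfit(*L[abs(np.polyval(p,L[:,0])-L[:,1])<1.5].T,1)
        uu=np.array([cols[0],cols[-1]]); e,v=ray(c,np.c_[uu,np.polyval(p,uu)]); k=np.cross(v[0],v[1]); n.append(k/np.linalg.norm(k)); print(p)
    a=np.cross(n[0],n[1]); a[2]=0; a/=np.linalg.norm(a); a*=np.sign(a[0])   # axis dir (level)
    if n[0]@n[1]<0: n[1]=-n[1]
    b=n[0]+n[1]; b/=np.linalg.norm(b)   # bisecting plane through eye and axis
    ang=np.arccos(n[0]@n[1])/2; dist=.0445/np.sin(ang)
    s=np.cross(a,[0,0,1]); # horizontal normal
    # axis point: e + x*s + (0.082-ez)z with b.(..)=0
    h=.082-e[2]; x=-b[2]*h/(b@s); C=e+x*s+np.array([0,0,h]); print('dist',dist,np.hypot(x,h))
    _,v=ray(c,[dot]); v=v[0]; vp=v-(v@a)*a; w=e-C; w=w-(w@a)*a
    r=np.roots([vp@vp,2*w@vp,w@w-.0445**2]); S=e+v*min(r.real)
    nrm=S-C; nrm-=(nrm@a)*a; nrm/=np.linalg.norm(nrm)
    print('axis',a,'deg',np.degrees(np.arctan2(a[1],a[0])),'C',C,'spot',S,'n',nrm,'lean',np.degrees(np.arccos(nrm[2])))
    return a,C,S,nrm
E
python3 - <<'E'
from pipe import *
c=load('w1'); g=cv2.cvtColor(c['pixels'],cv2.COLOR_RGB2GRAY)
print(g[152:161,338:351])
pipe(c,(344,155.7),range(305,400),(110,225))
t=load('top0')
print('gauge',onz(t,[[252.3,191.9]],.15),'disc',onz(t,[[285.3,204]],.076))
s=load('scene0')
# stand: disc, ring centre in both views
for n,m in(('top0',(275,190,300,218)),):
    k=load(n)['pixels'].astype(int); x0,y0,x1,y1=m; r=k[y0:y1,x0:x1]; M=(r.min(2)>170)
    q=np.argwhere(M); print('disc px',q.mean(0)+[y0,x0],len(q))
    p=(q.mean(0)+[y0,x0])[::-1]; print(onz(load(n),[p],.076))
E
```

```text
[[231 231 231 231 231 232 231 233 233 233 233 233 232]
 [231 231 232 231 232 232 232 234 233 233 233 233 233]
 [231 231 231 232 232 238 241 240 233 233 233 233 233]
 [231 231 231 231 223 254 255 255 233 233 233 233 233]
 [231 231 232 231 231 205 219 232 234 234 234 234 234]
 [231 231 231 231 233 233 234 234 234 234 234 234 235]
 [231 231 232 232 232 233 233 233 233 233 234 234 233]
 [232 232 232 232 232 233 233 233 234 234 234 234 233]
 [232 232 232 232 233 233 233 233 233 233 234 234 233]]
[-5.90435874e-02  1.43959891e+02]
[-1.94568869e-03  1.99226988e+02]
dist 0.42371659613413937 0.41472852782095165
axis [ 0.97831308 -0.20713164 -0.        ] deg -11.954311489872202 C [ 0.40040724 -0.18982403  0.082     ] spot [ 0.42362526 -0.18521123  0.12551266] n [0.04339038 0.20493911 0.97781248] lean 12.09200543355781
gauge [[0.43888058 0.21830995 0.15      ]] disc [[0.42548158 0.15394221 0.076     ]]
disc px [203.44827586 284.86206897] 319
[[0.42671663 0.1549402  0.076     ]]
```

Run:
```python
from h import *
c=load('w1'); g=cv2.cvtColor(c['pixels'],cv2.COLOR_RGB2GRAY)
for u in (240,250,300,320,340,345,390,400,408): print(u,g[117:132,u],g[194:210,u])
```

```text
240 [ 87  87  86  84  84  83  85  84  84  94 136 173 186 193 197] [151 146 140 136 131 123 115 106  95  63  35  30  57  57  55  57]
250 [ 84  83  82  82  84  86  87  88  90 103 144 176 187 194 199] [153 147 142 137 132 123 112 105  96  86  68  57  56  56  56  55]
300 [ 83  85  85  83  82  82  83  83 106 152 177 189 195 200 205] [153 148 142 137 129 122 112 103  92  75  58  57  58  59  59  58]
320 [ 78  79  79  78  79  82  84  86 124 165 183 192 198 204 207] [155 149 143 138 130 120 111 101  87  66  57  55  55  55  56  55]
340 [ 76  77  79  78  78  78  78  79 138 173 186 195 201 205 211] [153 148 143 136 126 117 107  98  80  52  50  50  50  51  49  50]
345 [ 77  78  77  78  78  77  76  87 140 172 185 193 198 204 210] [152 147 141 134 125 116 108  97  82  50  50  53  54  51  50  48]
390 [ 89  83  76  74  74  74  75 108 163 176 185 191 196 198 205] [150 144 139 130 121 112 103  90  73  73  73  71  71  71  76  85]
400 [162 161 158 150 167 169 170 168 164 175 186 191 196 201 204] [151 144 140 130 121 112  99  89  78  77  81  82  80  78  74  78]
408 [156 156 155 155 156 151  57  70 139 174 186 191 195 200 204] [148 144 138 117  86  62  35  25  27  56  82  79  77  77  78  77]
```

Run:
```python
import re
s=open('pipe.py').read()
i=s.index("    g=cv2"); j=s.index("    P=[]")
s=s[:i]+s[j:]
s=s.replace("def pipe(c,dot,cols,rows)","def pipe(c,dot,T,B)").replace("uu=np.array([cols[0],cols[-1]])","uu=np.array([250,400])")
open('pipe.py','w').write(s)
from pipe import *
pipe(load('w1'),(344,155.2),[(240,126.8),(250,126.6),(300,125.5),(320,125.2),(340,125),(345,124.9),(390,124.2)],[(250,203.8),(300,203),(320,202.7),(340,202.3),(345,202.3),(390,201.7)])
```

```text
[-1.74117158e-02  1.30892086e+02]
[-1.52266767e-02  2.07569314e+02]
dist 0.4165610033659823 0.41493591306519095
axis [ 0.969642   -0.24452892 -0.        ] deg -14.15399634832989 C [ 0.39851748 -0.19182713  0.082     ] spot [ 0.42379097 -0.18479223  0.12455834] n [0.07144332 0.28329755 0.95636727] lean 16.987745301329966
```

Request:
carry_out(steps=[[[0.5,4.2,-0.5],0,0],[[0.5,4.2,-0.5],0,0],[[0.5,4.2,-0.5],0,0],[[0.5,4.2,-0.5],0,0],[[0.5,4.2,-0.5],0,0],[[0.5,4.2,-0.5],0,0],[[0.5,4.2,-0.5],0,0],[[0.5,4.2,-0.5],0,0],[[0.5,3,-0.5],0,0],[[0,0,0],0,0]])

```text
time: 2.15
position: [0.4324, 0.124, 0.3005]
tool_rot: [0.988, -0.153, -0.006, 0.003]
ft_force: [-0.5, 0.5, -0.2]
grip_width: 0.0868
```

Run:
```python
from h import *
c=snap('wrist','w2'); o=robot.get_obs(); print(o['position'],o['time'],c['eye'])
```

```text
[0.43226933 0.12262838 0.30067267] 2.2 [0.45975953 0.20203174 0.43962699]
```

View pics/w2.png

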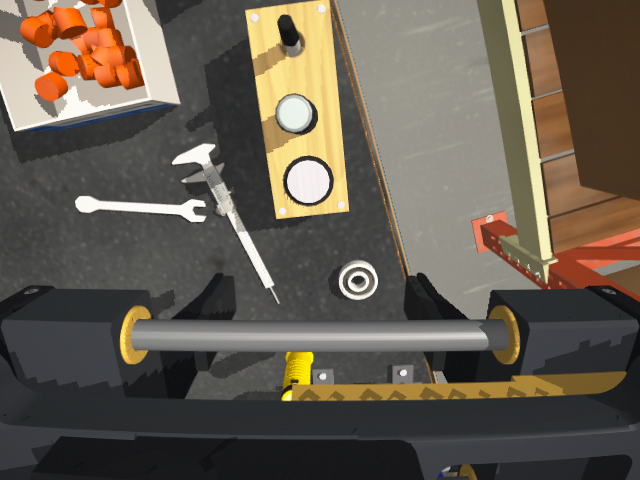

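Run:
```python
from h import *
c=load('w2'); k=c['pixels'].astype(int)
def cen(x0,y0,x1,y1):
    r=k[y0:y1,x0:x1]; M=((r.min(2)>165)&(r.max(2)-r.min(2)<50)).astype(np.uint8)
    cs,_=cv2.findContours(M,cv2.RETR_EXTERNAL,cv2.CHAIN_APPROX_NONE); b=max(cs,key=cv2.contourArea); (u,v),r_,a=cv2.fitEllipse(b); return u+x0,v+y0,r_
g=cen(265,85,325,140); d=cen(280,150,335,212); print(g,d)
G=onz(c,[g[:2]],.15)[0]; D=onz(c,[d[:2]],.076)[0]; S=onz(c,[[276,217],[348,211],[246,10]],.07)
print(G,D,G-D,np.linalg.norm((G-D)[:2]),np.degrees(np.arctan2(*(G-D)[[1,0]])),S)
```

```text
(294.74600982666016, 112.20418167114258, (32.304107666015625, 34.10282516479492)) (307.83352851867676, 181.22198104858398, (41.1877326965332, 41.63935852050781))
[0.44133904 0.21991461 0.15      ] [0.42768269 0.15538434 0.076     ] [0.01365635 0.06453026 0.074     ] 0.06595946298541207 78.05096153321254 [[0.38178984 0.12793543 0.07      ]
 [0.45863323 0.11084049 0.07      ]
 [0.42192068 0.32776601 0.07      ]]
```

Request:
carry_out(steps=[[[0.3,3.2,-1],1.8,0],[[0.3,3.2,-1],1.8,0],[[0.3,3.3,-1],0,0],[[0,0,-3.5],0,0],[[0,0,-3.5],0,0],[[0,0,0],0,0],[[0,0,0],0,0]])

```text
time: 2.9
position: [0.4499, 0.2088, 0.1972]
tool_rot: [0.991, -0.132, -0.004, 0.006]
ft_force: [0.5, 0.3, -0.1]
grip_width: 0.087
```

Request:
carry_out(steps=[[[-0.4,0.6,-1.5],0.5,0],[[-0.4,0.5,-1.5],0.5,0],[[0,0,-1.5],0,0],[[0,0,0],0,0],[[0,0,0],0,0]])

```text
time: 3.4
position: [0.4498, 0.2154, 0.1591]
tool_rot: [0.992, -0.128, 0.004, 0.005]
ft_force: [-0.0, -1.1, -0.2]
grip_width: 0.0867
```

Request:
carry_out(steps=[[[-0.7,0.4,0],0,0],[[-0.4,0.2,0],0,0],[[0,0,0],0,0],[[0,0,0],0,0]])

```text
time: 3.8
position: [0.4402, 0.2215, 0.163]
tool_rot: [0.992, -0.129, 0.007, 0.003]
ft_force: [1.2, -0.5, -0.3]
grip_width: 0.0871
```

Request:
carry_out(steps=[[[-0.1,0,-1.6],0,0],[[-0.1,0,-1.6],0,0],[[-0.1,0,-1.3],0,0],[[0,0,0],0,0],[[0,0,0],0,0]])

```text
time: 4.3
position: [0.4387, 0.2225, 0.1185]
tool_rot: [0.992, -0.128, 0.009, 0.003]
ft_force: [0.4, 0.6, 0.1]
grip_width: 0.0874
```

Close on the gauge.

Request:
carry_out(steps=[[[0,0,0],0,1],[[0,0,0],0,1],[[0,0,0],0,1],[[0,0,0],0,1],[[0,0,0],0,1],[[0,0,0],0,1],[[0,0,0],0,1],[[0,0,0],0,1]], squeeze=20)

```text
time: 5.1
position: [0.4404, 0.2229, 0.1211]
tool_rot: [0.992, -0.128, 0.012, 0.002]
ft_force: [0.4, -0.9, -0.0]
grip_width: 0.031
```

Request:
carry_out(steps=[[[0,0,1.5],0,1],[[0,0,2.5],0,1],[[0,0,2.5],0,1],[[0,0,2],0,1],[[0,0,0],0,1],[[0,0,0],0,1]])

```text
time: 5.7
position: [0.4371, 0.2221, 0.2058]
tool_rot: [0.992, -0.128, 0.008, 0.003]
ft_force: [-0.4, -0.3, -1.8]
grip_width: 0.0301
```

Run:
```python
from h import *
c=snap('scene','s3'); o=robot.get_obs(); print(o['position'],o['time'],o['tool_rot'],o['ft_force'])
cv2.imwrite('pics/s3c.png',cv2.resize(c['pixels'][150:350,170:400,::-1],None,fx=3,fy=3))
```

```text
[0.43714828 0.22209556 0.20560883] 5.75 [ 0.99175362 -0.12789089  0.00769467  0.00307722] [ 0.07184234  0.37073164 -1.83731783]
```

View pics/s3c.png

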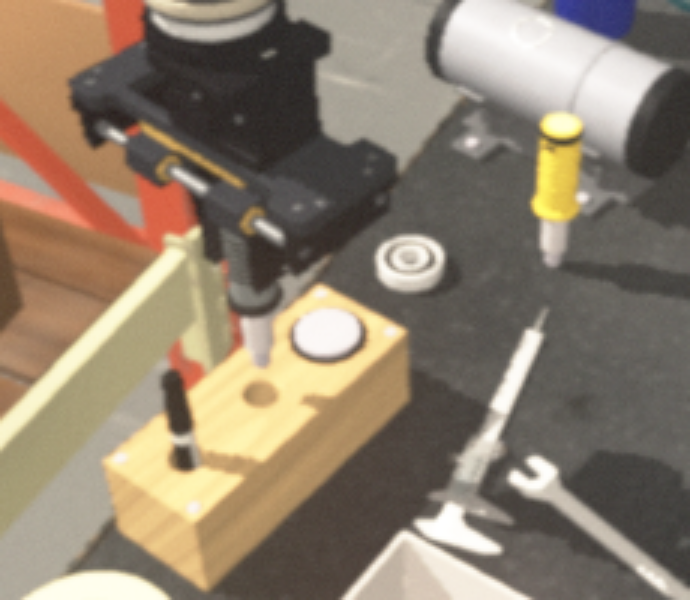

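Request:
carry_out(steps=[[[-0.3,-2,0],0,1],[[-0.3,-2,0],0,1],[[-0.3,-1.8,0],0,1],[[0,-0.4,0],0,1],[[0,0,0],0,1],[[0,0,0],0,1]])

```text
time: 6.35
position: [0.4243, 0.1587, 0.199]
tool_rot: [0.992, -0.128, 0.001, 0.004]
ft_force: [0.4, 0.5, -1.2]
grip_width: 0.0293
```

Request:
carry_out(steps=[[[0.2,0,-0.6],0,1],[[0,0,-0.5],0,1],[[0,0,-0.3],0,1],[[0,0,0],0,1]])

```text
time: 6.75
position: [0.4273, 0.1603, 0.1834]
tool_rot: [0.992, -0.126, 0.002, 0.004]
ft_force: [-0.3, -1.6, 1.4]
grip_width: 0.0299
```

Request:
carry_out(steps=[[[0,0,-0.25],0,1],[[0,0,0],0,1],[[0,0,0],0,1]])

```text
time: 7.05
position: [0.4273, 0.1604, 0.1814]
tool_rot: [0.992, -0.126, 0.002, 0.005]
ft_force: [-1.0, -0.7, 2.0]
grip_width: 0.0297
```

Request:
carry_out(steps=[[[0,-0.1,-0.2],0,1],[[0,0,0],0,1],[[0,0,0],0,1],[[0,0,0],0,1],[[0,0,0],0,1],[[0,0,0],0,1],[[0,0,0],0,1]])

```text
time: 7.75
position: [0.4272, 0.16, 0.1802]
tool_rot: [0.992, -0.126, 0.002, 0.004]
ft_force: [-0.9, -0.8, 4.1]
grip_width: 0.0294
```

Run:
```python
from h import *
c=snap('scene','s4'); o=robot.get_obs(); print(o['position'],o['time'],o['ft_force'])
cv2.imwrite('pics/s4c.png',cv2.resize(c['pixels'][190:300,220:340,::-1],None,fx=5,fy=5))
```

```text
[0.42721108 0.15996609 0.18023244] 7.8 [-0.75885482  0.23886177  2.29109481]
```

View pics/s4c.png

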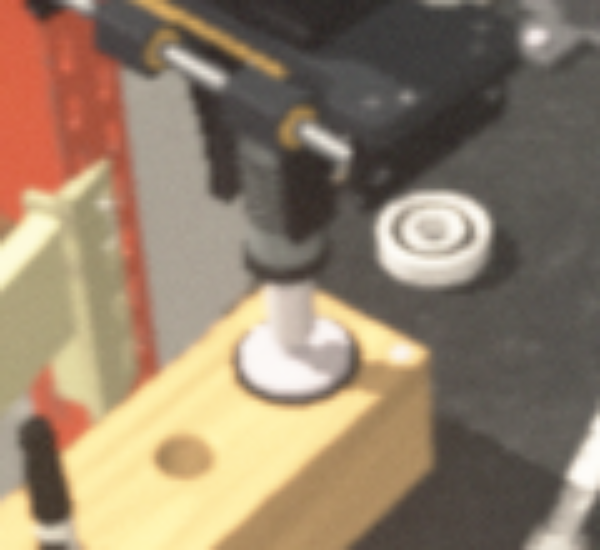

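Request:
carry_out(steps=[[[0,0,-0.1],0,1],[[0,0,0],0,1],[[0,0,0],0,1],[[0,0,0],0,1],[[0,0,0],0,1],[[0,0,0],0,1],[[0,0,0],0,1],[[0,0,0],0,1],[[0,0,0],0,1],[[0,0,0],0,1]])

```text
time: 8.8
position: [0.4272, 0.16, 0.1793]
tool_rot: [0.992, -0.126, 0.002, 0.004]
ft_force: [-0.9, -0.1, 2.6]
grip_width: 0.0296
```

Request:
carry_out(steps=[[[0,0,1.5],0,1],[[0,0,1.3],0,1],[[-0.4,-2,0],0,1],[[-0.4,-2.2,0],0,1],[[-0.4,-2.3,0],0,1],[[0,-0.3,0],0,1],[[0,0,0],0,1]])

```text
time: 9.5
position: [0.4167, 0.0903, 0.2054]
tool_rot: [0.992, -0.126, 0.004, 0.003]
ft_force: [0.2, 0.1, -1.7]
grip_width: 0.0296
```

Request:
carry_out(steps=[[[0,0,-2.2],0,1],[[0,0,-2.2],0,1],[[0,0,-1.8],0,1],[[0,0,0],0,1],[[0,0,0],0,1]])

```text
time: 10.0
position: [0.4197, 0.0931, 0.1415]
tool_rot: [0.992, -0.125, 0.007, 0.002]
ft_force: [0.1, 0.1, -1.7]
grip_width: 0.0295
```

Request:
carry_out(steps=[[[0.3,1.2,0],0,1],[[0.2,0.9,0],0,1],[[0,0,0],0,1]], squeeze=7)

```text
time: 10.3
position: [0.4261, 0.1154, 0.1432]
tool_rot: [0.992, -0.124, 0.008, 0.003]
ft_force: [-0.2, -0.9, -1.4]
grip_width: 0.0299
```

Request:
carry_out(steps=[[[0.1,0.5,0],0,1],[[0.1,0.5,0],0,1],[[0,0,0],0,1]])

```text
time: 10.6
position: [0.4287, 0.1258, 0.1442]
tool_rot: [0.992, -0.124, 0.009, 0.003]
ft_force: [-0.2, -0.9, -2.2]
grip_width: 0.0297
```

Request:
carry_out(steps=[[[0.1,0.5,-0.1],0,1],[[0.1,0.4,-0.1],0,1],[[0,0,0],0,1]])

```text
time: 10.9
position: [0.4311, 0.1355, 0.1425]
tool_rot: [0.992, -0.124, 0.01, 0.003]
ft_force: [-0.5, -0.4, -1.1]
grip_width: 0.03
```

Run:
```python
from h import *
c=snap('scene','s5'); t=snap('wrist','w5'); o=robot.get_obs(); print(o['position'],o['time'],o['ft_force'])
cv2.imwrite('pics/s5c.png',cv2.resize(c['pixels'][190:300,220:340,::-1],None,fx=5,fy=5))
```

```text
[0.43097038 0.13527487 0.14246376] 11.0 [-0.38442493 -0.37290345 -0.65690024]
```

View pics/s5c.png

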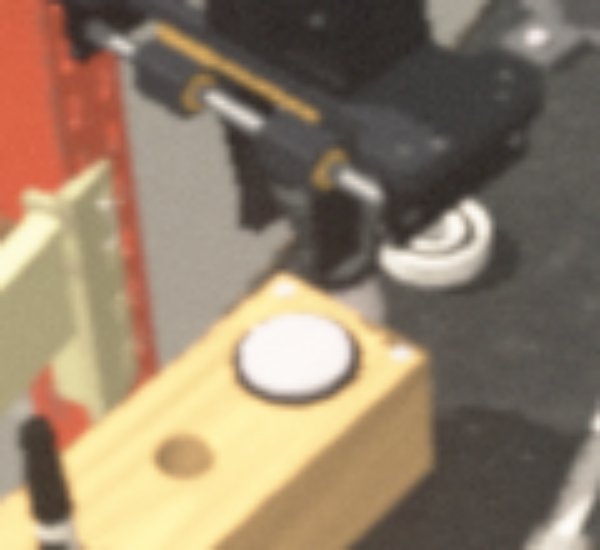

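Request:
carry_out(steps=[[[0,0,0],0,1],[[0,0,0],0,1],[[-0.3,-1.5,0],0,1],[[-0.3,-1.5,0],0,1],[[-0.2,-1,1],0,1],[[0,0,3],0,1],[[0,0,3.5],0,1],[[0,0,3],0,1],[[0,0,0],0,1],[[0,0,0],0,1]], squeeze=30)

```text
time: 12.0
position: [0.4211, 0.0937, 0.2529]
tool_rot: [0.992, -0.126, 0.009, 0.001]
ft_force: [-0.6, 0.4, -2.1]
grip_width: 0.0295
```

Run:
```python
from h import *
c=snap('scene','s6'); t=snap('wrist','w6'); o=robot.get_obs(); print(o['position'],o['time'],o['tool_rot'])
p=proj(c,[o['position']])[0]; print(p); u,v=int(p[0]),int(p[1])
out=np.zeros((600,800,3),np.uint8)
out[:600,:480]=cv2.resize(c['pixels'][v-30:v+70,u-40:u+40,::-1],(480,600),interpolation=cv2.INTER_CUBIC)
p=proj(t,[o['position']-[0,0,.1]])[0]; print(p);np.save('uv.npy',[u,v])
out[:240,480:]=t['pixels'][::2,::2,::-1]
cv2.imwrite('pics/s6c.png',out)
```

```text
[0.4209874  0.09371487 0.25197237] 12.1 [ 0.99199306 -0.12601324  0.00827371  0.0014051 ]
[291.6015816  174.01589841]
[315.33661681 246.88192247]
```

View pics/s6c.png

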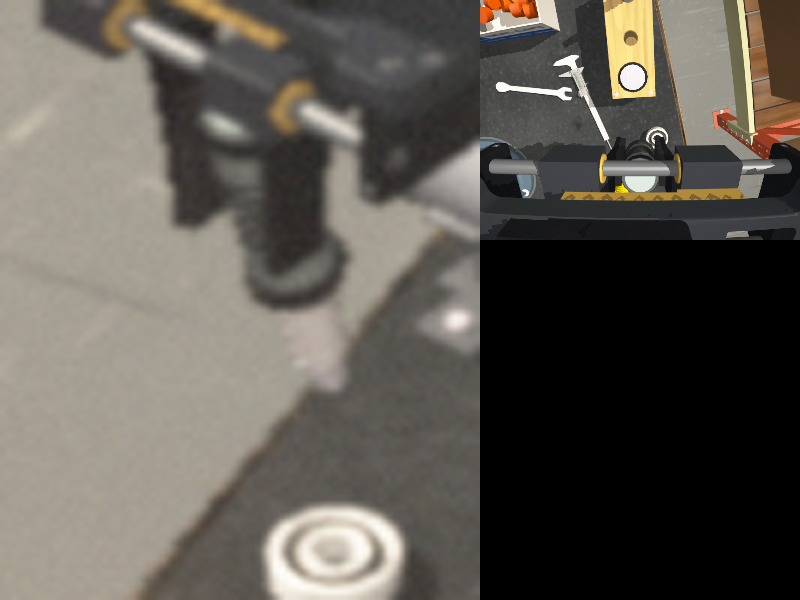

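Run:
```python
from h import *
c=load('s6'); T=np.array([.4210,.0937,.252]); G=T-[0,0,.003]; w=np.array([.25,.968,0])
for off in (0,):
  for th in (14,16,18,20,22,25):
    d=np.cos(np.radians(th))*np.array([0,0,1])+np.sin(np.radians(th))*w
    for L in (.106,): pass
    print(th,[((proj(c,[G-L*d])[0]-[251,144])*6).round(0).tolist() for L in (.106,.088,.048,-.032)])
print(((proj(c,[G])[0]-[251,144])*6))
```

```text
14 [[306.0, 405.0], [296.0, 371.0], [273.0, 291.0], [223.0, 114.0]]
16 [[313.0, 398.0], [302.0, 365.0], [277.0, 288.0], [221.0, 116.0]]
18 [[319.0, 391.0], [308.0, 359.0], [280.0, 285.0], [218.0, 119.0]]
20 [[326.0, 384.0], [313.0, 353.0], [283.0, 281.0], [216.0, 121.0]]
22 [[333.0, 376.0], [319.0, 346.0], [286.0, 277.0], [214.0, 124.0]]
25 [[342.0, 364.0], [327.0, 336.0], [291.0, 272.0], [210.0, 128.0]]
[243.94435493 187.95479624]
```

Request:
carry_out(steps=[[[0.2,-3,0.8],0,1],[[0.2,-4,0.5],0,1],[[0.2,-4,0],0,1],[[0.2,-4,0],0,1],[[0.2,-4,0],0,1],[[0.2,-3,0],0,1],[[0,-1,0],0,1],[[0,0,0],0,1],[[0,0,0],0,1]])

```text
time: 13.0
position: [0.4254, -0.1404, 0.2532]
tool_rot: [0.992, -0.125, -0.005, -0.004]
ft_force: [1.2, -0.4, -1.5]
grip_width: 0.0293
```

Request:
carry_out(steps=[[[0.6,-0.6,-0.4],0,1],[[0.3,-0.4,-0.3],0,1],[[0,0,0],0,1],[[0,0,0],0,1]])

```text
time: 13.4
position: [0.4345, -0.1465, 0.2447]
tool_rot: [0.993, -0.122, -0.006, -0.005]
ft_force: [-0.4, 0.3, -1.6]
grip_width: 0.0293
```

Run:
```python
from h import *
o=robot.get_obs(); T=o['position']; print(T,o['time'],o['tool_rot'])
c=snap('scene','s7'); w=snap('wrist','w7'); t=snap('top','t7')
S=np.array([.4238,-.1848,.1246])
out=np.zeros((600,800,3),np.uint8)
tip=T+[-.0082,-.0317,-.1038]
for k,(q,z) in enumerate(((c,5),(w,4),(t,5))):
    p=proj(q,[S,tip]); 
    n=400//z if k<2 else 40; u,v=p[0].astype(int); h=300//z
    x0=max(0,u-200//z); y0=max(0,v-(300 if k==0 else 150)//z); hh=(600 if k==0 else 300)//z
    r=q['pixels'][y0:y0+hh,x0:x0+400//z,::-1]; r=cv2.resize(r,None,fx=z,fy=z,interpolation=cv2.INTER_CUBIC)
    X=0 if k==0 else 400; Y=0 if k<2 else 300
    out[Y:Y+r.shape[0],X:X+r.shape[1]]=r; print(k,x0,y0,z,(p-[x0,y0])*z+[X,Y])
cv2.imwrite('pics/c7.png',out)
```

```text
[ 0.43446191 -0.14651239  0.2446924 ] 13.4 [ 0.9925215  -0.12179995 -0.00636866 -0.00502892]
0 306 100 5 [[201.40825105 300.88469381]
 [192.77306389 277.65919562]]
1 269 249 4 [[600.54502924 150.57322684]
 [603.38820127 153.11323916]]
2 401 172 5 [[602.54974729 454.96505402]
 [595.93276976 442.91654642]]
```

View pics/c7.png

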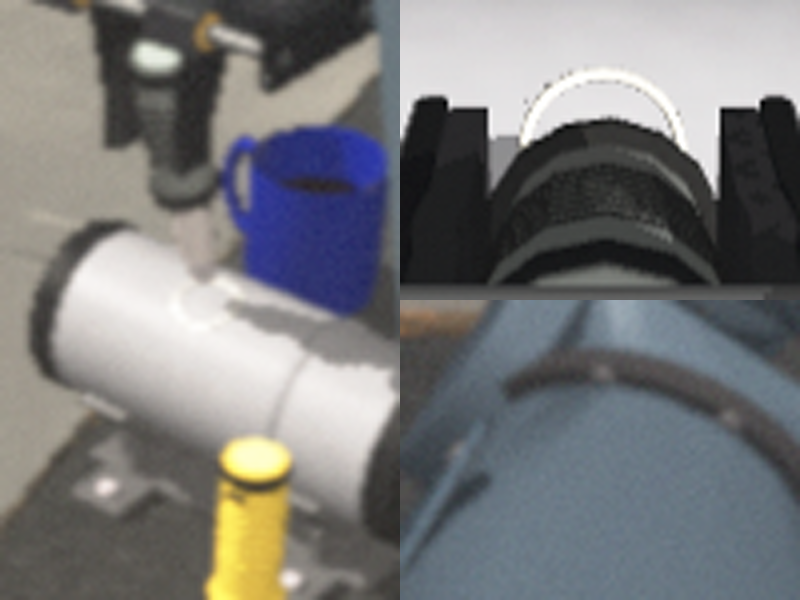

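Request:
carry_out(steps=[[[0,0.1,-0.5],0,1],[[-0.1,-0.1,-0.5],0,1],[[0,-0.1,-0.3],0,1],[[0,0,0],0,1],[[0,0,0],0,1]])

```text
time: 14.05
position: [0.4329, -0.1476, 0.2309]
tool_rot: [0.993, -0.122, -0.006, -0.005]
ft_force: [0.0, -0.3, -1.5]
grip_width: 0.0292
```

Run:
```python
from h import *
o=robot.get_obs(); T=o['position']; print(T,o['time'],o['tool_rot'],o['ft_force'])
c=snap('scene','s8'); 
S=np.array([.4238,-.1848,.1246])
for tip in (T+[-.0082,-.0317,-.1038],T+[-.0095,-.0367,-.102],S): print((proj(c,[tip])[0]-[326,140])*10)
cv2.imwrite('pics/c8.png',cv2.resize(c['pixels'][115:175,306:386,::-1],None,fx=10,fy=10,interpolation=cv2.INTER_CUBIC))
for tip in (T+[-.0082,-.0317,-.1038],T+[-.0095,-.0367,-.102],S): print((proj(c,[tip])[0]-[306,115])*10)
```

```text
[ 0.43290607 -0.14758243  0.23094952] 14.05 [ 0.99250071 -0.12198894 -0.00612894 -0.00484495] [ 8.45136026e-04 -3.39880323e-01 -1.51731573e+00]
[190.9519518  202.84608402]
[204.1567262  188.07636465]
[202.81650211 201.76938762]
[390.9519518  452.84608402]
[404.1567262  438.07636465]
[402.81650211 451.76938762]
```

View pics/c8.png

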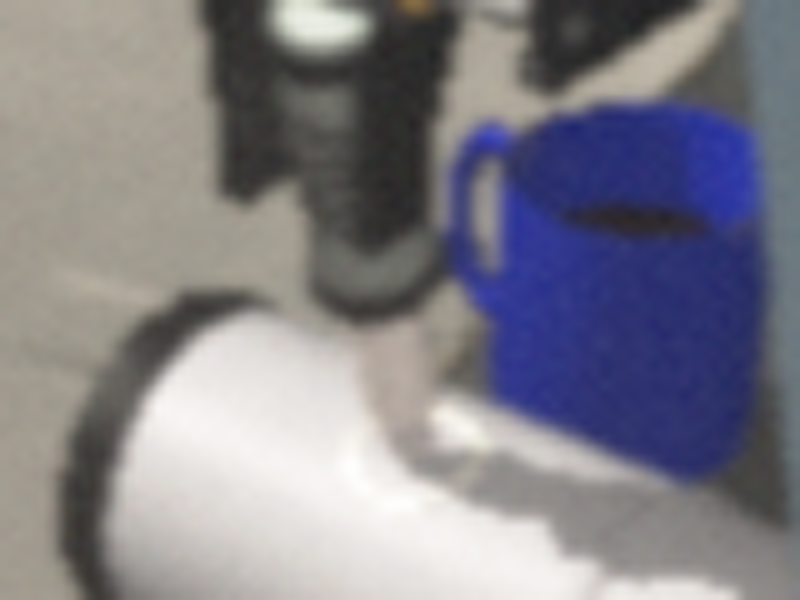

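Request:
carry_out(steps=[[[0.1,0,-0.25],0,1],[[0,-0.05,-0.25],0,1],[[0,0,0],0,1],[[0,0,0],0,1]])

```text
time: 14.5
position: [0.434, -0.1482, 0.2265]
tool_rot: [0.992, -0.122, -0.006, -0.005]
ft_force: [-0.1, 0.5, 1.7]
grip_width: 0.0291
```

Request:
carry_out(steps=[[[0,-0.05,-0.25],0,1],[[0,0,0],0,1],[[0,0,0],0,1],[[0,0,0],0,1],[[0,0,0],0,1]])

```text
time: 15.0
position: [0.434, -0.1487, 0.2247]
tool_rot: [0.993, -0.122, -0.006, -0.005]
ft_force: [-1.5, 0.4, 3.5]
grip_width: 0.0291
```

Run:
```python
from h import *
F=[]
for i in range(6):
    c=snap('scene','s9'); o=robot.get_obs(); F.append(o['ft_force'])
print(np.mean(F,0),np.std(F,0),o['position'],o['time'])
cv2.imwrite('pics/c9.png',cv2.resize(c['pixels'][115:175,306:386,::-1],None,fx=10,fy=10,interpolation=cv2.INTER_CUBIC))
```

```text
[-1.08005305  0.94078722  2.89408514] [0.41655536 0.25486061 0.43138068] [ 0.43397333 -0.14867566  0.22460832] 15.3
```

View pics/c9.png

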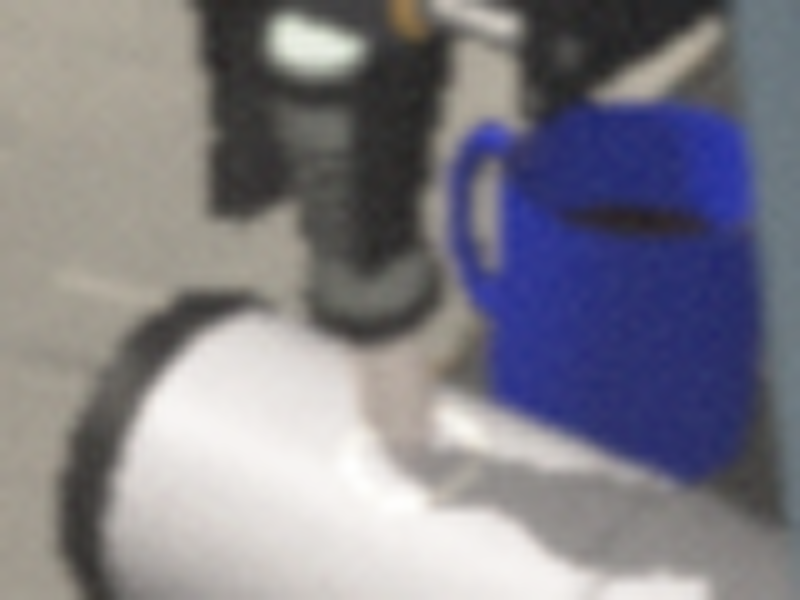

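```bash
python3 -c "
from rig import robot
print(robot.hand_in()); o=robot.get_obs(); print(o['time'],o['position'],o['ft_force'],o['grip_width'])"
```

```text
the job is handed in; nothing more can be done
None
the job is handed in; nothing more can be done
```

I zeroed the dark grey gauge on the steel disc, then handed the job in at about 15.3 s with its nose pressed on the ring. No verdict was given.

- **Zeroing:** I lifted the gauge out of the stand's middle hole. I held it upright on the middle of the disc for over 1.5 s, pressing with about 4–5 N.
- **Tilting:** The moves cannot tilt the gripper. I loosened the grip and pivoted the gauge in the fingers against the stand's end edge by about 18–21°, then gripped it at 30 N.
- **Reading:** I pressed the nose on the ring along roughly the pipe's normal.

**Last checks before handing in:**
- **Push:** the force reading gives about 4.7 N on the pipe, so the nose is about 4–4.5 mm in.
- **Position:** the scene view shows the nose inside the ring, within about 2–3 mm of the centre dot.
- **Squareness:** I estimate the surface's lean at 17°, so the gauge is about 1–4° off square. This is the least certain figure, since the tilt was judged from one blurred view that disagreed with the commanded pivot (18.7°) by a couple of degrees.
- **Other objects:** the pipe, marker and bearing were not touched as far as the pictures show, but I did not measure their positions afterwards.

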